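Close up the stain-making flask

ROBOT

A 6-joint arm with a two-finger parallel gripper is mounted at the origin on a cart in front of the work surface, level with it; the furniture and walls round the work are solid. World frame = base frame: x ahead of the robot, y to its left, z up, the work surface at z = 0. Lengths are in m, angles in rad, forces in N, time in s.
With the tool pointing down it reaches from about 0.375 to 0.9 m from the base axis. Payload 3.1 kg.
Tool frame: the origin (TCP) lies midway between the tips of the shut fingers; the grasp point (between the pads) lies 19 mm behind it; x points along the fingers, z is the direction in which the jaws open and shut, and the axes are right-handed (so a half turn about x gives the same grasp; the last joint's range is limited). The gripper opens to 85 mm and grips with 20 to 120 N. Pads are 22 mm wide; open, the fingers measure 114 mm over their backs; the gripper's body (76 mm by 85 mm) begins 54 mm behind the grasp point. The pads swing forward as they close: fully open they stand 13 mm farther back than shut.
Start: joints at [-1.442, 0.527, 1.433, -0, 1.181, -0.178], TCP at [0.189, -0.596, 0.231] pointing down, gripper open.
Joint ranges: [-3.08, 3.08], [-0.75, 2.2], [0.22, 2.44], [-1.43, 4.57], [0, 2.65], [-2.85, 2.85]. Speed limits (rad/s): [2.79, 2.79, 3.14, 3.14, 3.14, 3.14].

INTERFACE

Orientations are given as a unit quaternion [x, y, z, w].
In Python, from station import status, snapshot, camera_params, ticket gives the robot as it stands.
- The arm moves only by the tool arm_command, never from a script. Its argument "series" is a list that holds one entry, the list of rows, each a list of 4 numbers: the shift along the tool's x, y, z in mm, then the turn about the tool's x in rad. A call has 1 to 10 rows; each row shifts and turns the commanded pose from where the row before left it, along the tool's axes as they then stand; what a row does not reach is not made up. A row lasts 1/10 s, in which the tool goes at most 50 mm and 8.59 degrees, less where a joint would pass 70% of its speed; a pose out of reach is approached as far as the arm can. A call is refused whole if a number of a shift passes 50 or a number of a turn 0.15, either way. A call with a gripper value outside its range is refused whole. "jaw" is the opening in per cent of the stroke, from 0 (shut) to 100 (fully open), set as the call begins (left out, the last holds). The fingers move at their own pace and stop on an object; "force" is the grip in N (left out, the last holds). Time passes only in rows, so rows that do not move let the fingers close. It gives the time, the measured TCP pose, the force and the opening at its end, in the units of the state.
- status.sense(): the state, without advancing time (a new reading comes with each control period).
- snapshot(name): name is "scene" or "top"; returns the picture (420x560x3 uint8, red, green, blue); there is no depth.
- camera_params(name): a dict with "fovy" (degrees; the focal length in pixels is half the picture's height over the tangent of half this angle, whatever the lens; pixels are square), "cx", "cy" (the principal point, pixels), "k1" (the pictures are not rectified: a ray, as slopes to the right and down, at radius r is drawn at 1 + k1 r^2 times it, then the intrinsics apply), "extrinsics" (4x4, takes a point from camera to world coordinates). Camera axes: x right, y down, z forward; pixel columns grow to the right and rows downward; lengths in m; the calibration is good to about 2 mm. A picture is of the moment at which its call begins. camera_params takes no time and is no camera call.
- ticket.sign_off(): hands the job in, once; it reports no verdict.
The state is a dict: "t": time; "q": joint angles; "qd": joint speeds; "tau": joint torques, N m; "tcp_pos": TCP position; "tool_rot": TCP orientation; "force": force on the tool from outside, world axes, zero at the start; "ft_torque": the same for the moment, N m; "finger_gap": opening from 0.0 (shut) to 1.0 (fully open).
Only numpy, scipy, OpenCV 4.12 (cv2) and the standard library are available. Lean on these libraries where they do the work, as an engineer would, in place of code of your own. Each camera call takes 0.05 s, during which the arm holds its last target. There are 200 camera calls.

TASK

Close up the flask in the heating mantle, now that it has been charged through its funnel: take the funnel out of its middle neck and stand it upright in a free hole of the stopper rack, and close the flask with the two stoppers from the rack: the big one fully home in the middle neck, the slim one fully home in the open side neck, which leans. It is glass, so press gently; leave the hose adapter in the rack and do not knock over or push about the bottles and the jar that stand near.

Things in the scene. Friction and masses are not known exactly. Their poses are not given: they have to be found in the camera images.
- mantle: white heating mantle, 158 mm across, 74 high, grey panel on its -x side; a clear round flask (ball 106 across, centre 72 above the bench) is fixed in it with three necks in the mantle's xz plane. Never moves. Origin: middle of underside, z up. The open neck leans to -x; the +x neck is closed by a black cap with a thermometer rod leaning 30 degrees out to 127 mm from the axis, 270 above the bench
- centre_neck: middle neck of the flask, upright; the funnel stands in it at the start. Origin: middle of the mouth, 182 mm above the bench; z points up out of the neck. Bore 32 mm across at the mouth, tapering evenly to 26 mm across 42 mm down; outside 38 mm across (40 mm at the bead of the rim).
- side_neck: the open side neck, leaning 30 degrees from upright towards the mantle's -x. Origin: middle of the mouth, 65.5 mm from the mantle's axis and 164 mm above the bench; z points out along the neck. Bore 24.6 mm across at the mouth, tapering evenly to 18.6 mm across 42 mm down; outside 31 mm across.
- funnel: white plastic funnel, 92 mm tall, 60 g. Origin: middle of the stem's lower end; z up through the bowl. Stem: cone 24.4 mm across at the end, 30.4 at height 42; collar 43 across from 42 to 46; bowl flares to 60 across at 64 and is a straight cylinder 60 across (wall 2.2, rim bead 62) from 64 to 92. Seated when the collar's underside lies on a neck's rim or on the rack
- funnel_collar (a point): middle of the underside of the funnel's collar, 42 mm above its lower end; z along the funnel, up through the bowl
- big_stopper: big white plastic stopper, round, 79 mm long, 50 g. Origin: middle of the cone's lower end; z along its axis towards the grip. Cone 24.4 mm across at the end, 30.4 at 42 mm; collar 44 across from 42 to 47; cylindrical grip 33 across from 47 to 79. Seated when the collar's underside lies on the rim
- big_stopper_collar (a point): middle of the underside of the big stopper's collar, 42 mm from its lower end; z towards the grip
- slim_stopper: slim white plastic stopper, round, 79 mm long, 35 g. Origin: middle of the cone's lower end; z along its axis towards the grip. Cone 17 mm across at the end, 23 at 42 mm; collar 39 across from 42 to 47; cylindrical grip 23 across from 47 to 79. Seated when the collar's underside lies on the rim
- slim_stopper_collar (a point): middle of the underside of the slim stopper's collar, 42 mm from its lower end; z towards the grip
- hose_adapter: white plastic hose adapter, 88 mm tall: the same cone and collar as the big stopper but with a thin barbed nozzle (15 mm across, 41 mm tall) on top instead of a grip. Stands in the rack and stays there. Origin: middle of the cone's lower end; z up.
- stopper_rack: light wooden rack, 250 mm long (its x), 66 wide (y), 62 high: a row of four holes 34 mm across, 60 apart, through its 12 mm top board; 38 mm free below the board. Never moves. Stoppers and adapter hang by their collars in three holes, in any order; one hole is free. Origin: middle of the underside, z up. A wall shelf hangs behind: front edge at world x 0.74, underside 0.475 m above the bench
- hole_1 (a point): middle of the first hole, on the rack's top face, 62 mm above the bench, at x = -90 mm of the rack
- hole_2 (a point): middle of the second hole, at x = -30 mm of the rack
- hole_3 (a point): middle of the third hole, at x = +30 mm of the rack
- hole_4 (a point): middle of the fourth hole, at x = +90 mm of the rack
- wash_bottle: white wash bottle with a bent jet, 67 mm across and 176 mm tall; origin in the middle of its underside; leave it alone
- staining_jar: square glass staining jar with a lid, 63 mm wide and 102 mm tall; origin in the middle of its underside; leave it alone
- dropper_bottle: brown dropper bottle, 36 mm across and 104 mm tall; origin in the middle of its underside; leave it alone
Things that resemble listed ones, but are neither listed nor needed, are in the scene too. Leave any blue look-alike of the slim_stopper alone.

How it is judged:
By the outcome, as a careful person would: the job done as asked, in the order asked, and still so for the second after the job is handed in, with the robot touching nothing.
It also fails if it takes over 72 s, if anything falls off the work surface, if the arm or the gripper's body presses on something with over 40 N, if the wrist force passes 120 N, or if a joint passes its speed limit or range.

## Working session

There is one attempt and no reset: what is moved stays moved. The work goes in short steps, Python scripts to look and compute and a tool call to move; the robot and the scene stay as the last step left them, time stands still between calls to the robot, and variables do not carry over. Pictures are saved under pics/ and viewed, about 8 in all and at most 12, crops included, and the job is handed in when it is done.

Besides the shell and the picture viewer there is one more tool, called after ">>>" as a command line: name --argument value ..., lists and objects as JSON in quotes. arm_command: Moves the arm, as the interface text tells. Its arguments: {"type":"object","properties":{"series":{"type":"array"},"jaw":{"type":"number"},"force":{"type":"number"}},"required":["series"]}

```bash
mkdir -p pics; ls
python3 - <<'E'
from station import status, snapshot, camera_params
import cv2,numpy as np
for n in("scene","top"):
    im=snapshot(n); np.save(f"pics/{n}0.npy",im); cv2.imwrite(f"pics/{n}0.png",cv2.resize(im[:,:,::-1],(800,600),interpolation=cv2.INTER_CUBIC))
    p=camera_params(n); print(n,p)
s=status.sense(); print(s)
E
```

```text
pics
scene {'fovy': 44.96940508332702, 'cx': 274.15510010031045, 'cy': 211.53731056760083, 'k1': -0.16605261689107867, 'extrinsics': array([[ 0.81704319, -0.39042057,  0.42427846,  0.04550533],
       [-0.57656844, -0.54935648,  0.60479442, -0.94108061],
       [-0.00304406, -0.73876873, -0.67395215,  0.93531929],
       [ 0.        ,  0.        ,  0.        ,  1.        ]])}
top {'fovy': 52.426670757624244, 'cx': 278.56061709988643, 'cy': 214.29583607624073, 'k1': -0.08087397178511957, 'extrinsics': array([[-0.00956716, -0.9973949 ,  0.0714974 ,  0.45915043],
       [-0.99994712,  0.00981233,  0.00307872, -0.23433405],
       [-0.00377226, -0.07146417, -0.99743603,  1.04408797],
       [ 0.        ,  0.        ,  0.        ,  1.        ]])}
{'t': 0.1, 'q': array([-1.44149767e+00,  5.28447971e-01,  1.43379056e+00,  6.23860107e-06,
        1.18139322e+00, -1.78516510e-01]), 'qd': array([ 0.00027952, -0.00306694, -0.00307442,  0.00029608,  0.00170834,
        0.00112124]), 'tau': array([ 5.45614093e-04, -4.43304241e+01, -1.78586143e+01, -6.11531595e-05,
        3.85395979e-03,  1.99675907e-05]), 'tcp_pos': array([ 0.18929518, -0.59495985,  0.23038032]), 'tool_rot': array([ 0.41796348,  0.57123495, -0.41691634,  0.57024375]), 'force': array([ 0.12623629, -1.2134897 ,  0.17497266]), 'ft_torque': array([-0.04308946, -0.01125319, -0.03945427]), 'finger_gap': 0.9978088177018535}
```

View pics/scene0.png

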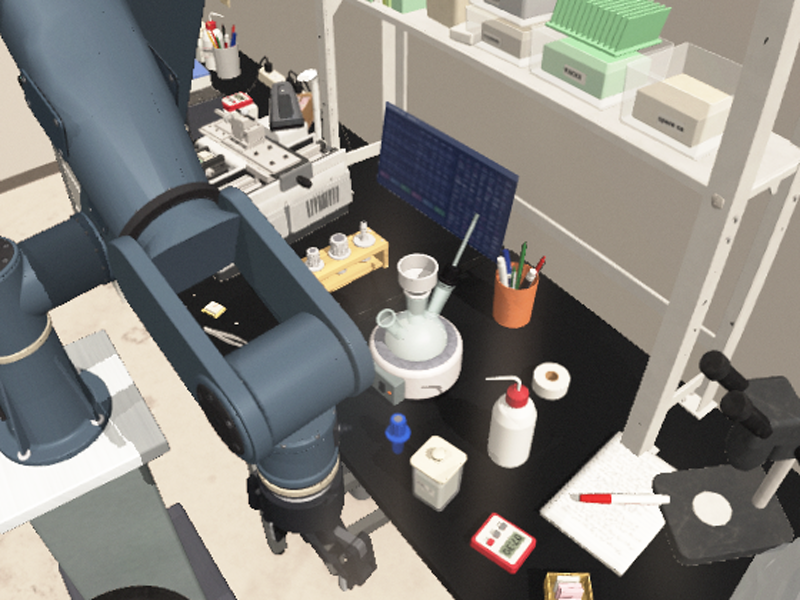

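View pics/top0.png

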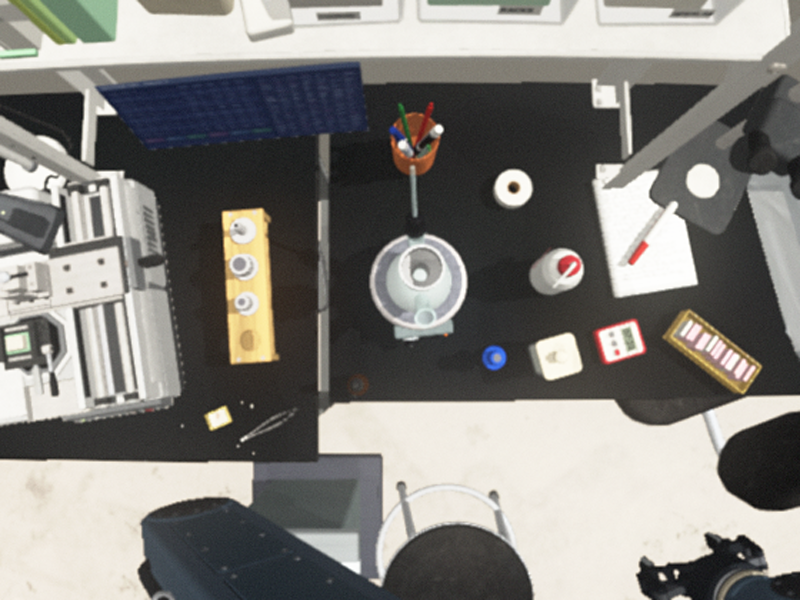

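Scene shows the funnel in the flask (scene ~(417,270)), the open neck at (388,318) leaning towards the robot, and a blue look-alike stopper at (398,432). The wash bottle is at (512,425) and the jar at (438,470). The rack at ~(345,255) holds three white items. In the top view, the rack holds an item with a thin nozzle at (241,230), the largest-collar item at (242,264) and a slim one at (246,302), with the free hole at (249,340). I'll enlarge to confirm.

```bash
cat > h.py <<'E'
import numpy as np, cv2
from station import status, snapshot, camera_params
from scipy.spatial.transform import Rotation as R
def cam(n):
    p=camera_params(n); f=210/np.tan(np.radians(p["fovy"]/2)); return p,f
def proj(n,P):
    p,f=cam(n); E=p["extrinsics"]; c=(np.atleast_2d(P)-E[:3,3])@E[:3,:3]
    s=c[:,:2]/c[:,2:]; s=s*(1+p["k1"]*(s**2).sum(1,keepdims=True)); return s*f+[p["cx"],p["cy"]]
def ray(n,uv):
    p,f=cam(n); d=(np.array(uv,float)-[p["cx"],p["cy"]])/f; s=d.copy()
    for _ in range(30): s=d/(1+p["k1"]*(s@s))
    E=p["extrinsics"]; return E[:3,3],E[:3,:3]@np.r_[s,1]
def at(n,uv,z):
    o,d=ray(n,uv); return o+d*(z-o[2])/d[2]
def crop(im,x,y,w,h,k): return cv2.resize(im[y:y+h,x:x+w,::-1],None,fx=k,fy=k,interpolation=cv2.INTER_CUBIC)
E
python3 - <<'E'
from h import *
t=np.load("pics/top0.npy"); s=np.load("pics/scene0.npy")
a=crop(t,145,140,60,120,5); b=crop(t,245,140,100,120,5)   # 300x600, 500x600
cv2.imwrite("pics/c1.png",np.hstack([a,b]))
a=crop(s,205,150,75,60,5); b=crop(s,250,170,85,120,5)
a=cv2.copyMakeBorder(a,0,300,0,0,cv2.BORDER_CONSTANT)
cv2.imwrite("pics/c2.png",np.hstack([a,b]))
for z,uv in((.094,(241,230)),(.094,(242,264)),(.094,(246,302)),(.062,(249,340)),(.274,(420,266)),(.164,(426,318))): print(uv,at("top",np.array(uv)*.7,z))
E
```

```text
(241, 230) [0.65104954 0.0169242  0.094     ]
(242, 264) [0.59649715 0.01460904 0.094     ]
(246, 302) [0.53613174 0.00761135 0.094     ]
(249, 340) [0.47694851 0.01039455 0.062     ]
(420, 266) [ 0.56531838 -0.26053506  0.274     ]
(426, 318) [ 0.50463856 -0.27202369  0.164     ]
```

View pics/c1.png

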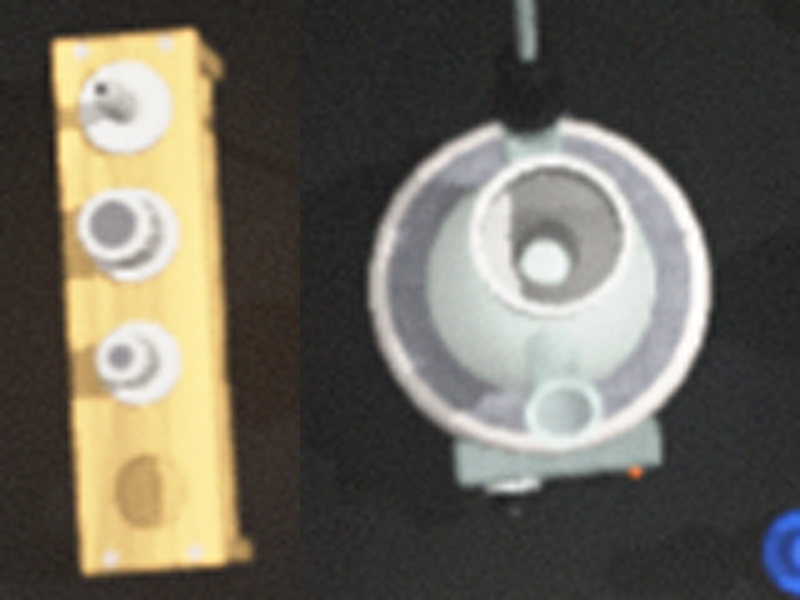

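View pics/c2.png

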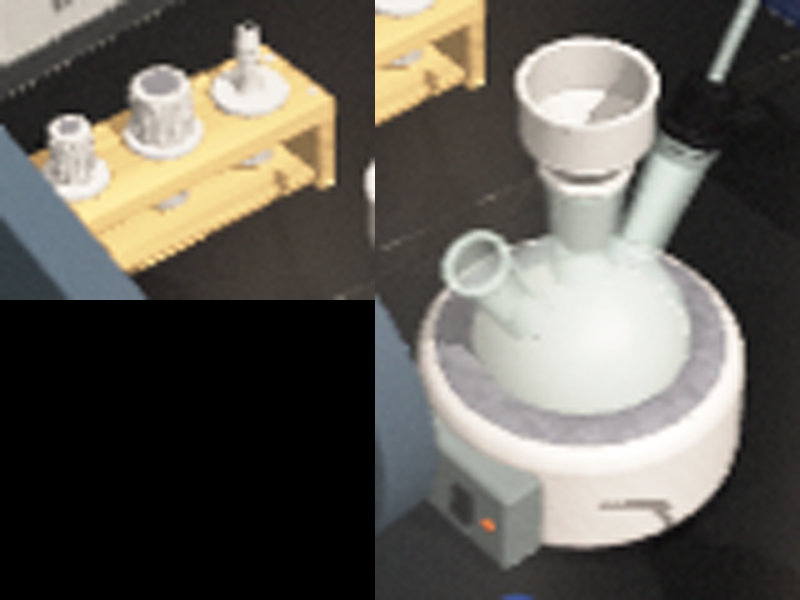

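Run:
```python
from h import *
A=lambda u,v:((u+.5)/5-.5+145,(v+.5)/5-.5+140)
B=lambda u,v:((u-299.5)/5-.5+245,(v+.5)/5-.5+140)
S1=lambda u,v:((u+.5)/5-.5+205,(v+.5)/5-.5+150)
S2=lambda u,v:((u-374.5)/5-.5+250,(v+.5)/5-.5+170)
for n,c,f,uv,z in [("adapter col","top",A,(125,107),.067),("big col","top",A,(132,234),.067),("big top","top",A,(113,223),.099),("slim col","top",A,(139,363),.067),("slim top","top",A,(121,358),.099),("hole","top",A,(150,492),.062),
 ("rTL","top",A,(53,40),.062),("rTR","top",A,(195,28),.062),("rBL","top",A,(84,574),.062),
 ("funnel rim","top",B,(549,233),.232),("rimL","top",B,(469,233),.232),("rimR","top",B,(629,233),.232),("side","top",B,(564,408),.164),("mantle","top",B,(540,285),.074),("capneck","top",B,(530,85),.17),
 ("S big top","scene",S1,(162,82),.099),("S slim top","scene",S1,(70,125),.099),("S adcol","scene",S1,(251,92),.067),("S funnel rim","scene",S2,(589,95),.232),("S side","scene",S2,(475,263),.164)]:
    print(n,at(c,f(*uv),z).round(4))
```

```text
adapter col [0.6565 0.0219 0.067 ]
big col [0.5966 0.0179 0.067 ]
big top [0.5972 0.0183 0.099 ]
slim col [0.5365 0.014  0.067 ]
slim top [0.5363 0.014  0.099 ]
hole [0.4769 0.0097 0.062 ]
rTL [0.6901 0.0581 0.062 ]
rTR [ 0.6947 -0.0095  0.062 ]
rBL [0.4393 0.0404 0.062 ]
funnel rim [ 0.5711 -0.2627  0.232 ]
rimL [ 0.5714 -0.232   0.232 ]
rimR [ 0.5708 -0.2934  0.232 ]
side [ 0.5076 -0.2704  0.164 ]
mantle [ 0.5689 -0.2638  0.074 ]
capneck [ 0.6417 -0.2578  0.17  ]
S big top [0.5956 0.0182 0.099 ]
S slim top [0.5355 0.0147 0.099 ]
S adcol [0.6524 0.0178 0.067 ]
S funnel rim [ 0.563  -0.2726  0.232 ]
S side [ 0.5028 -0.2716  0.164 ]
```

Readings agree: the rack line x = 0.477/0.5365/0.5966/0.6565 has 60 mm spacing. The free hole is nearest the robot, followed by slim, big, then the adapter. The slim one (39 mm collar, thin grip) is white in the second hole, and the blue one on the bench is the decoy. The mantle axis is ≈(0.570,−0.263), with the side mouth at ≈(0.505,−0.270).

```bash
cat >> h.py <<'E'
def to(P,yaw=None):
    "remaining shift in tool axes (mm), and turn about tool x to bring jaw axis to yaw (mod pi)"
    s=status.sense(); M=R.from_quat(s["tool_rot"]).as_matrix()
    print("t",round(s["t"],2),"tcp",s["tcp_pos"].round(4),"F",s["force"].round(1),"gap",round(s["finger_gap"],3),"q6",s["q"][5].round(3))
    if yaw is not None:
        a=M.T@np.array([np.cos(yaw),np.sin(yaw),0]); th=np.arctan2(-a[1],a[2]); th=(th+np.pi/2)%np.pi-np.pi/2; print("turn",th.round(3)); M=M@R.from_rotvec([th,0,0]).as_matrix()
    print("axes x,y,z in world (cols)\n",M.round(3)); print("shift",(M.T@(np.array(P)-s["tcp_pos"])*1000).round(1))
E
python3 -c "
from h import *
import math
to([.57,-.263,.30],math.pi/2+.085)"
```

```text
t 0.1 tcp [ 0.1893 -0.595   0.2304] F [ 0.1 -1.2  0.2] gap 0.998 q6 -0.179
turn 0.223
axes x,y,z in world (cols)
 [[-0.     0.996  0.085]
 [ 0.002  0.085 -0.996]
 [-1.    -0.    -0.002]]
shift [ -69.   407.5 -298.6]
```

>>> arm_command --series '[[[-35, 0, 0, 0.11], [-34, 0, 0, 0.11], [0, 30, -22, 0], [0, 30, -22, 0], [0, 30, -22, 0], [0, 30, -22, 0], [0, 30, -22, 0], [0, 30, -22, 0], [0, 30, -22, 0], [0, 30, -22, 0]]]' --jaw 100 --force 30

```text
t: 1.1
tcp_pos: [0.4138, -0.3978, 0.2999]
tool_rot: [0.478, 0.522, -0.478, 0.521]
force: [0.6, 0.2, 0.1]
finger_gap: 1.002
```

>>> arm_command --series '[[[0, 30, -22, 0], [0, 30, -22, 0], [0, 30, -22, 0], [0, 30, -22, 0], [0, 30, -22, 0], [0, 20, -20, 0], [0, 0, 0, 0], [0, 0, 0, 0]]]'

```text
t: 1.9
tcp_pos: [0.5708, -0.2542, 0.2997]
tool_rot: [0.477, 0.522, -0.477, 0.521]
force: [-0.3, -0.2, 0.0]
finger_gap: 1.001
```

```bash
python3 -c "
from h import *
import math
to([.57,-.264,.19],math.pi/2+.085)
a=crop(snapshot('top'),200,80,140,150,4);b=crop(snapshot('scene'),200,100,140,150,4)
cv2.imwrite('pics/d1.png',cv2.resize(np.hstack([a,b]),(800,428)))"
```

```text
t 1.9 tcp [ 0.5708 -0.2542  0.2997] F [-0.3 -0.2  0. ] gap 1.001 q6 0.884
turn 0.004
axes x,y,z in world (cols)
 [[-0.001  0.996  0.085]
 [ 0.     0.085 -0.996]
 [-1.    -0.001 -0.   ]]
shift [109.7  -1.5   9.7]
```

View pics/d1.png

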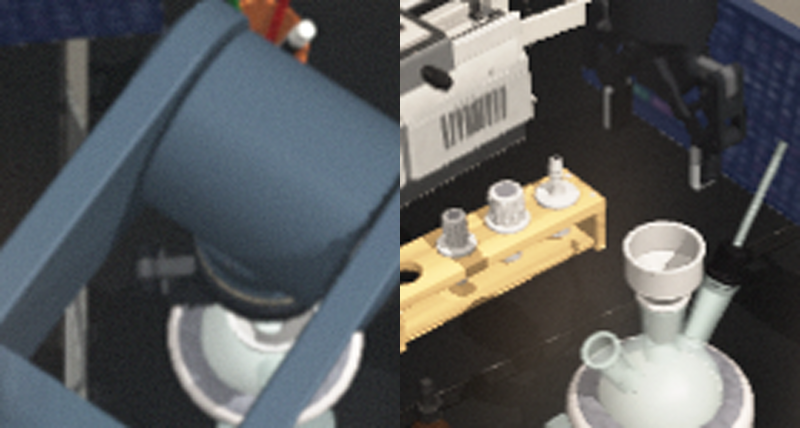

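The gripper is open above and to the left of the funnel, and the tips are clear of the rod. In the scene crop the funnel rim is at (664,247), which agrees sideways with the top view. Centering over it and descending.

>>> arm_command --series '[[[0, -1.5, 9.7, 0], [20, 0, 0, 0], [25, 0, 0, 0], [25, 0, 0, 0], [25, 0, 0, 0], [15, 0, 0, 0], [0, 0, 0, 0], [0, 0, 0, 0]]]'

```text
t: 2.8
tcp_pos: [0.5701, -0.2661, 0.1906]
tool_rot: [0.478, 0.521, -0.478, 0.521]
force: [-0.3, -1.0, 0.3]
finger_gap: 1.002
```

>>> arm_command --series '[[[0, 0, 0, 0], [0, 0, 0, 0], [0, 0, 0, 0], [0, 0, 0, 0], [0, 0, 0, 0], [0, 0, 0, 0]]]' --jaw 50 --force 25

```text
t: 3.4
tcp_pos: [0.5709, -0.2647, 0.192]
tool_rot: [0.478, 0.521, -0.477, 0.522]
force: [-1.7, 1.6, 6.3]
finger_gap: 0.701
```

>>> arm_command --series '[[[-5, 0, 0, 0], [-15, 0, 0, 0], [-20, 0, 0, 0], [-20, 0, 0, 0], [-20, 0, 0, 0], [0, 0, 0, 0], [0, 0, 0, 0]]]'

```text
t: 4.1
tcp_pos: [0.5702, -0.2646, 0.2702]
tool_rot: [0.477, 0.521, -0.478, 0.522]
force: [-0.3, 0.5, -0.3]
finger_gap: 0.708
```

```bash
python3 -c "
from h import *
import math
to([.477,.010,.15],math.pi/2+.085)
b=crop(snapshot('scene'),200,80,150,120,5)
cv2.imwrite('pics/d2.png',b)"
```

```text
t 4.1 tcp [ 0.5702 -0.2646  0.2702] F [-0.3  0.5 -0.3] gap 0.708 q6 0.871
turn 0.003
axes x,y,z in world (cols)
 [[ 0.     0.996  0.085]
 [-0.     0.085 -0.996]
 [-1.     0.     0.   ]]
shift [ 120.1  -69.6 -281.6]
```

View pics/d2.png

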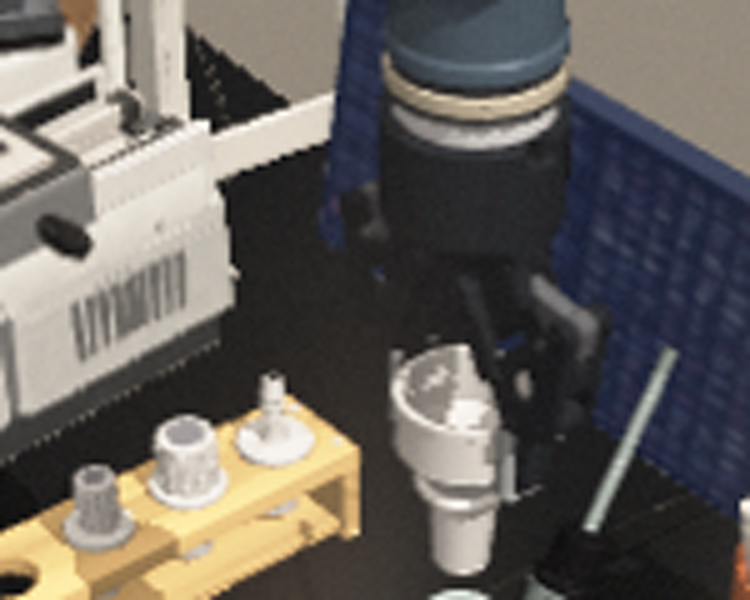

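The funnel is gripped upright and clear of the neck. Moving it over the free hole.

>>> arm_command --series '[[[0, -7, -28, 0], [0, -7, -28, 0], [0, -7, -28, 0], [0, -7, -28, 0], [0, -7, -28, 0], [0, -7, -28, 0], [0, -7, -28, 0], [0, -7, -28, 0], [0, -7, -28, 0], [0, -6.6, -29.6, 0]]]'

```text
t: 5.15
tcp_pos: [0.4749, 0.0109, 0.2689]
tool_rot: [0.477, 0.522, -0.478, 0.52]
force: [-0.1, 0.4, -0.1]
finger_gap: 0.706
```

>>> arm_command --series '[[[30, 0, 0, 0], [30, 0, 0, 0], [30, 0, 0, 0], [30, 0, 0, 0], [15, 0, 0, 0], [0, 0, 0, 0], [0, 0, 0, 0], [0, 0, 0, 0]]]'

```text
t: 5.95
tcp_pos: [0.4768, 0.0097, 0.1359]
tool_rot: [0.478, 0.521, -0.477, 0.522]
force: [-0.2, -0.4, -1.0]
finger_gap: 0.705
```

```bash
python3 -c "
from h import *
import math
to([.477,.010,.073],math.pi/2+.085)
a=crop(snapshot('top'),135,150,90,110,4)
b=crop(snapshot('scene'),170,120,110,110,4)
cv2.imwrite('pics/d3.png',np.hstack([a,b]))"
```

```text
t 5.95 tcp [0.4768 0.0097 0.1359] F [-0.2 -0.4 -1. ] gap 0.705 q6 1.268
turn 0.003
axes x,y,z in world (cols)
 [[ 0.001  0.996  0.085]
 [-0.     0.085 -0.996]
 [-1.     0.001  0.   ]]
shift [62.9  0.2 -0.3]
```

View pics/d3.png

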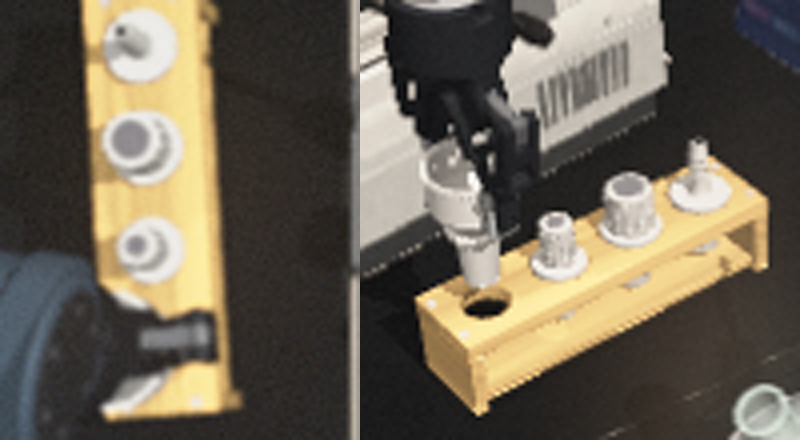

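The stem end (482,278) is just over the free hole (487,304), which fits with it still being 22 mm above the board. Lowering.

>>> arm_command --series '[[[15, 0, 0, 0], [15, 0, 0, 0], [10, 0, 0, 0], [10, 0, 0, 0], [0, 0, 0, 0], [0, 0, 0, 0]]]'

```text
t: 6.65
tcp_pos: [0.4764, 0.0098, 0.0854]
tool_rot: [0.478, 0.521, -0.478, 0.521]
force: [-0.8, -0.4, -0.3]
finger_gap: 0.709
```

>>> arm_command --series '[[[4, 0, 0, 0], [4, 0, 0, 0], [3, 0, 0, 0], [1, 0, 0, 0], [0, 0, 0, 0], [0, 0, 0, 0]]]'

```text
t: 7.25
tcp_pos: [0.4763, 0.0098, 0.0733]
tool_rot: [0.478, 0.521, -0.478, 0.521]
force: [-0.8, -0.6, -0.4]
finger_gap: 0.708
```

>>> arm_command --series '[[[1, 0, 0, 0], [0.5, 0, 0, 0], [0, 0, 0, 0]]]'

```text
t: 7.55
tcp_pos: [0.4764, 0.0098, 0.0721]
tool_rot: [0.478, 0.521, -0.477, 0.522]
force: [0.2, 0.3, 2.7]
finger_gap: 0.709
```

>>> arm_command --series '[[[0, 0, 0, 0], [0, 0, 0, 0], [0, 0, 0, 0], [0, 0, 0, 0], [-15, 0, 0, 0], [-25, 0, 0, 0], [-30, 0, 0, 0], [-30, 0, 0, 0], [0, 0, 0, 0]]]' --jaw 95

```text
t: 8.45
tcp_pos: [0.4788, 0.0094, 0.1751]
tool_rot: [0.479, 0.519, -0.476, 0.524]
force: [-0.2, -0.1, -0.8]
finger_gap: 0.95
```

```bash
python3 -c "
from h import *
import math
to([.597,.018,.150],math.pi/2+.085)"
```

```text
t 8.45 tcp [0.4788 0.0094 0.1751] F [-0.2 -0.1 -0.8] gap 0.95 q6 1.268
turn 0.003
axes x,y,z in world (cols)
 [[ 0.008  0.996  0.085]
 [-0.002  0.085 -0.996]
 [-1.     0.008  0.002]]
shift [ 26.1 118.3   1.4]
```

>>> arm_command --series '[[[0, 30, 0, 0], [0, 30, 0, 0], [0, 30, 0, 0], [0, 26, 0, 0], [25, 2, 1.4, 0], [25, 0, 0, 0], [25, 0, 0, 0], [0, 0, 0, 0]]]' --jaw 70

```text
t: 9.25
tcp_pos: [0.5904, 0.0192, 0.0925]
tool_rot: [0.476, 0.524, -0.479, 0.519]
force: [-0.8, 0.6, -0.7]
finger_gap: 0.701
```

```bash
python3 -c "
from h import *
import math
to([.597,.018,.074],math.pi/2+.085)
b=crop(snapshot('scene'),170,100,130,110,5)
cv2.imwrite('pics/d4.png',b)"
```

```text
t 9.25 tcp [0.5904 0.0192 0.0925] F [-0.8  0.6 -0.7] gap 0.701 q6 1.327
turn 0.003
axes x,y,z in world (cols)
 [[-0.01   0.996  0.085]
 [ 0.002  0.085 -0.996]
 [-1.    -0.009 -0.002]]
shift [18.4  6.6  1.8]
```

View pics/d4.png

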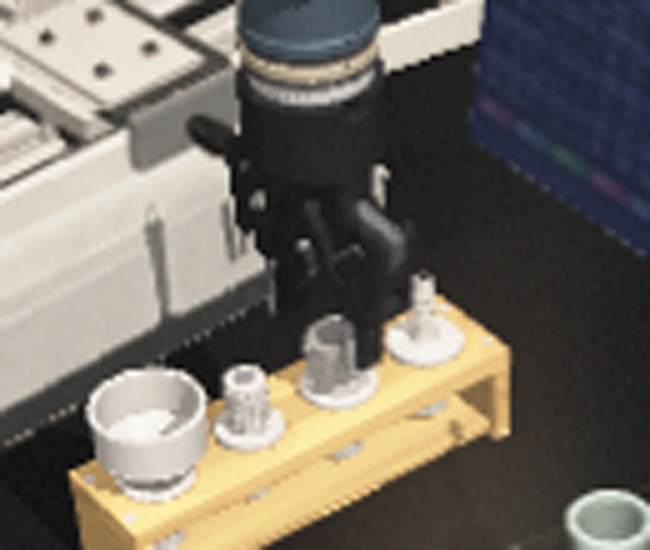

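The funnel stands upright in the free hole, and the fingers straddle the big stopper. The arm was still settling, so I'll let it settle and read again.

>>> arm_command --series '[[[10, 0, 0, 0], [6, 0, 0, 0], [0, 0, 0, 0], [0, 0, 0, 0], [0, 0, 0, 0]]]'

```text
t: 9.8
tcp_pos: [0.5944, 0.0187, 0.0814]
tool_rot: [0.478, 0.521, -0.477, 0.522]
force: [-0.4, 0.3, 1.1]
finger_gap: 0.701
```

>>> arm_command --series '[[[4, 2.5, 0, 0], [3, 0, 0, 0], [0, 0, 0, 0], [0, 0, 0, 0]]]'

```text
t: 10.2
tcp_pos: [0.5963, 0.019, 0.0736]
tool_rot: [0.477, 0.522, -0.478, 0.521]
force: [-0.2, 0.1, -0.9]
finger_gap: 0.699
```

>>> arm_command --series '[[[0, 0, 0, 0], [0, 0, 0, 0], [0, 0, 0, 0], [0, 0, 0, 0], [0, 0, 0, 0]]]' --jaw 20 --force 25

```text
t: 10.7
tcp_pos: [0.5966, 0.019, 0.074]
tool_rot: [0.478, 0.521, -0.478, 0.522]
force: [0.3, -0.5, 2.0]
finger_gap: 0.379
```

>>> arm_command --series '[[[-10, 0, 0, 0], [-30, 0, 0, 0], [-40, 0, 0, 0], [-40, 0, 0, 0], [-40, 0, 0, 0], [-30, 0, 0, 0], [-5, 0, 0, 0]]]'

```text
t: 11.4
tcp_pos: [0.5988, 0.0187, 0.2739]
tool_rot: [0.479, 0.519, -0.476, 0.524]
force: [0.2, 0.1, -0.3]
finger_gap: 0.376
```

>>> arm_command --series '[[[0, -5, 28, 0], [0, -5, 28, 0], [0, -5, 28, 0], [0, -5, 28, 0], [0, -5, 28, 0], [0, -5, 28, 0], [0, -5, 28, 0], [0, -5, 28, 0], [0, -5, 28, 0], [0, -5, 28, 0]]]'

```text
t: 12.4
tcp_pos: [0.5701, -0.2649, 0.2672]
tool_rot: [0.477, 0.523, -0.478, 0.52]
force: [0.1, 0.0, -0.2]
finger_gap: 0.376
```

>>> arm_command --series '[[[0, 0, 0, 0], [0, 0, 0, 0], [0, 0, 0, 0]]]'

```text
t: 12.7
tcp_pos: [0.5707, -0.2631, 0.2679]
tool_rot: [0.478, 0.522, -0.477, 0.521]
force: [-0.4, -0.3, -0.8]
finger_gap: 0.375
```

```bash
python3 -c "
from h import *
import math
to([.570,-.2645,.194],math.pi/2+.085)
b=crop(snapshot('scene'),240,90,110,120,5)
cv2.imwrite('pics/d5.png',b)"
```

```text
t 12.7 tcp [ 0.5707 -0.2631  0.2679] F [-0.4 -0.3 -0.8] gap 0.375 q6 0.873
turn 0.003
axes x,y,z in world (cols)
 [[-0.002  0.996  0.085]
 [ 0.002  0.085 -0.996]
 [-1.    -0.002 -0.002]]
shift [73.9 -0.7  1.5]
```

View pics/d5.png

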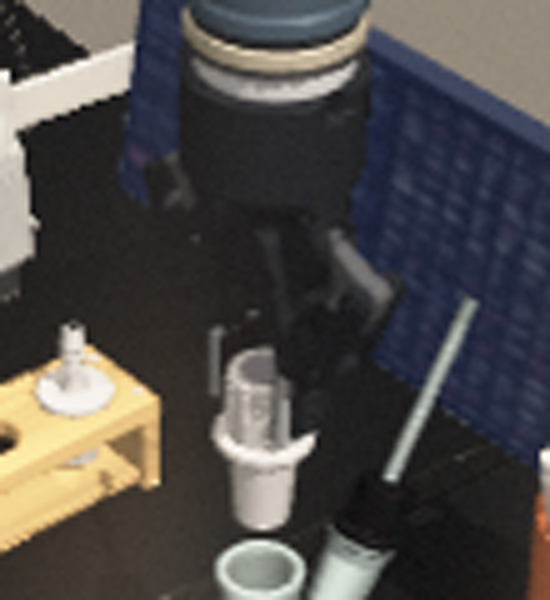

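The stopper is held straight, its tip (262,518) above the open neck mouth (261,569). Measuring the bare mouth from that pixel.

```bash
python3 -c "
from h import *
f=lambda u,v:((u+.5)/5-.5+240,(v+.5)/5-.5+90)
print(at('scene',f(261,569),.182), at('scene',f(262,512),.2139))
print(proj('scene',[.570,-.2645,.182]),f(261,569))"
```

```text
[ 0.56761705 -0.26586327  0.182     ] [ 0.56854549 -0.26427888  0.2139    ]
[[292.28805347 202.66570732]] (291.8, 203.4)
```

>>> arm_command --series '[[[10, -0.7, 1.5, 0], [20, 0, 0, 0], [10, 0, 0, 0], [10, 0, 0, 0], [8, 0, 0, 0], [0, 0, 0, 0], [0, 0, 0, 0]]]'

```text
t: 13.45
tcp_pos: [0.5706, -0.2656, 0.2108]
tool_rot: [0.478, 0.522, -0.477, 0.521]
force: [-0.5, 0.9, -1.2]
finger_gap: 0.378
```

>>> arm_command --series '[[[4, 0, 0, 0], [4, 0, 0, 0], [3, 0, 0, 0], [2, 0, 0, 0], [0, 0, 0, 0], [0, 0, 0, 0]]]'

```text
t: 14.05
tcp_pos: [0.5705, -0.2649, 0.1975]
tool_rot: [0.478, 0.522, -0.477, 0.521]
force: [-0.2, 5.6, 1.6]
finger_gap: 0.379
```

>>> arm_command --series '[[[1.5, 0, -0.7, 0], [1.5, 0, 0, 0], [1, 0, 0, 0], [0, 0, 0, 0], [0, 0, 0, 0]]]'

```text
t: 14.55
tcp_pos: [0.5705, -0.2646, 0.194]
tool_rot: [0.478, 0.522, -0.477, 0.521]
force: [-0.3, 5.8, 4.3]
finger_gap: 0.379
```

>>> arm_command --series '[[[1, 0, -0.5, 0], [0.5, 0, 0, 0], [0, 0, 0, 0], [0, 0, 0, 0]]]'

```text
t: 14.95
tcp_pos: [0.5705, -0.2646, 0.194]
tool_rot: [0.478, 0.521, -0.478, 0.522]
force: [-3.1, 6.0, 9.9]
finger_gap: 0.379
```

Hard stop at the expected height (0.194), so it's seated. Releasing and going for the slim stopper.

>>> arm_command --series '[[[-0.5, 0, 0, 0], [0, 0, 0, 0], [0, 0, 0, 0], [0, 0, 0, 0], [-15, 0, 0, 0], [-30, 0, 0, 0], [-20, 0, 0, 0], [0, 0, 0, 0], [0, 0, 0, 0]]]' --jaw 65

```text
t: 15.85
tcp_pos: [0.5704, -0.2648, 0.2575]
tool_rot: [0.478, 0.521, -0.478, 0.521]
force: [-0.2, 0.4, -0.3]
finger_gap: 0.653
```

```bash
python3 -c "
from h import *
import math
to([.5365,.0142,.150],math.pi/2+.085)
a=snapshot('scene');cv2.imwrite('pics/e0.png',crop(a,240,120,110,120,5))"
```

```text
t 15.85 tcp [ 0.5704 -0.2648  0.2575] F [-0.2  0.4 -0.3] gap 0.653 q6 0.871
turn 0.003
axes x,y,z in world (cols)
 [[-0.     0.996  0.085]
 [-0.     0.085 -0.996]
 [-1.    -0.     0.   ]]
shift [ 107.4  -10.1 -280.9]
```

View pics/e0.png

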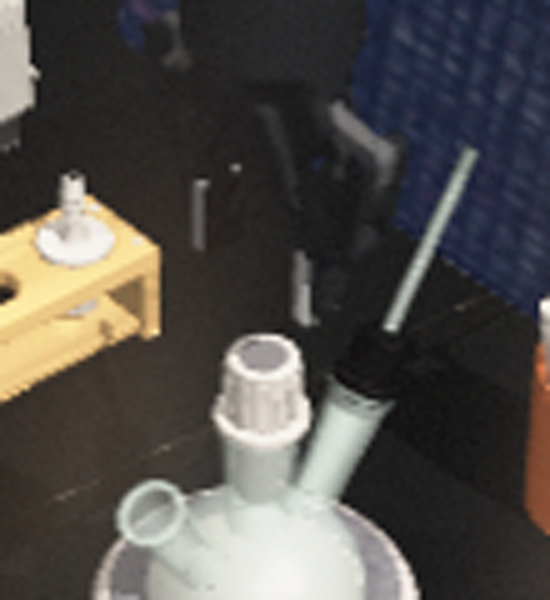

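The big stopper is seated: its collar lies on the rim at (263,425). Side mouth centre at (151,513) agrees with (0.505,−0.2705). Now to the slim stopper.

>>> arm_command --series '[[[0, -1, -28, 0], [0, -1, -28, 0], [0, -1, -28, 0], [0, -1, -28, 0], [0, -1, -28, 0], [0, -1, -28, 0], [0, -1, -28, 0], [0, -1, -28, 0], [0, -1, -28, 0], [0, -1, -28.9, 0]]]' --jaw 60

```text
t: 16.9
tcp_pos: [0.5347, 0.0154, 0.2561]
tool_rot: [0.477, 0.522, -0.478, 0.52]
force: [-0.4, 0.4, 0.2]
finger_gap: 0.596
```

>>> arm_command --series '[[[40, 0, 0, 0], [40, 0, 0, 0], [30, 0, 0, 0], [30, 0, 0, 0], [0, 0, 0, 0], [0, 0, 0, 0], [0, 0, 0, 0]]]'

```text
t: 17.6
tcp_pos: [0.5368, 0.014, 0.1188]
tool_rot: [0.478, 0.521, -0.477, 0.522]
force: [0.6, -0.6, 0.1]
finger_gap: 0.603
```

```bash
python3 -c "
from h import *
import math
to([.5365,.0142,.074],math.pi/2+.085)"
```

```text
t 17.6 tcp [0.5368 0.014  0.1188] F [ 0.6 -0.6  0.1] gap 0.603 q6 1.301
turn 0.003
axes x,y,z in world (cols)
 [[ 0.002  0.996  0.085]
 [-0.     0.085 -0.996]
 [-1.     0.002  0.001]]
shift [44.8 -0.3 -0.2]
```

>>> arm_command --series '[[[15, 0, 0, 0], [15, 0, 0, 0], [10, 0, 0, 0], [4, 0, 0, 0], [0, 0, 0, 0], [0, 0, 0, 0]]]'

```text
t: 18.2
tcp_pos: [0.5365, 0.0141, 0.0745]
tool_rot: [0.478, 0.521, -0.477, 0.522]
force: [0.7, -0.7, -0.0]
finger_gap: 0.601
```

>>> arm_command --series '[[[0, 0, 0, 0], [0, 0, 0, 0], [0, 0, 0, 0], [0, 0, 0, 0], [0, 0, 0, 0]]]' --jaw 10 --force 22

```text
t: 18.7
tcp_pos: [0.5363, 0.0142, 0.0744]
tool_rot: [0.478, 0.521, -0.477, 0.522]
force: [-0.2, -0.4, 5.1]
finger_gap: 0.259
```

>>> arm_command --series '[[[-10, 0, 0, 0], [-30, 0, 0, 0], [-40, 0, 0, 0], [-40, 0, 0, 0], [-40, 0, 0, 0], [-30, 0, 0, 0], [0, 0, 0, 0], [0, 0, 0, 0]]]'

```text
t: 19.5
tcp_pos: [0.5357, 0.0143, 0.2644]
tool_rot: [0.478, 0.521, -0.477, 0.522]
force: [0.8, 0.2, -1.2]
finger_gap: 0.258
```

```bash
python3 -c "
from h import *
import math
to([.505,-.2705,.236],math.pi/2+.09)"
```

```text
t 19.5 tcp [0.5357 0.0143 0.2644] F [ 0.8  0.2 -1.2] gap 0.258 q6 1.301
turn -0.002
axes x,y,z in world (cols)
 [[ 0.001  0.996  0.09 ]
 [-0.     0.09  -0.996]
 [-1.     0.001  0.   ]]
shift [ 28.4 -56.2 280.9]
```

>>> arm_command --series '[[[0, -6, 28, 0], [0, -6, 28, 0], [0, -6, 28, 0], [0, -6, 28, 0], [0, -6, 28, 0], [0, -6, 28, 0], [0, -6, 28, 0], [0, -6, 28, 0], [0, -4, 28, 0], [0, -4, 29, 0]]]'

```text
t: 20.5
tcp_pos: [0.5033, -0.2707, 0.2613]
tool_rot: [0.478, 0.523, -0.478, 0.519]
force: [-0.0, 0.4, -0.5]
finger_gap: 0.26
```

>>> arm_command --series '[[[15, 0, 0, 0], [10, 0, 0, 0], [0, 0, 0, 0], [0, 0, 0, 0], [0, 0, 0, 0]]]'

```text
t: 21.0
tcp_pos: [0.505, -0.27, 0.2389]
tool_rot: [0.477, 0.522, -0.477, 0.522]
force: [-0.1, 0.4, -0.5]
finger_gap: 0.258
```

```bash
python3 -c "
from h import *
import math
to([.505,-.2705,.2104],math.pi/2+.09)
a=snapshot('scene');cv2.imwrite('pics/e1.png',crop(a,220,110,110,110,5))"
```

```text
t 21.0 tcp [ 0.505  -0.27    0.2389] F [-0.1  0.4 -0.5] gap 0.258 q6 0.796
turn -0.001
axes x,y,z in world (cols)
 [[ 0.     0.996  0.09 ]
 [ 0.     0.09  -0.996]
 [-1.     0.    -0.   ]]
shift [28.5 -0.1  0.5]
```

View pics/e1.png

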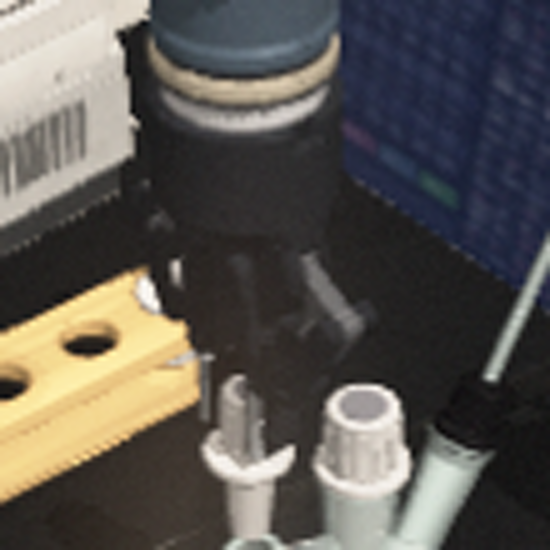

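The slim stopper is held straight, its tip (251,538) lined up over the side mouth (~(250,560)). Lowering the tip about 8 mm into the leaning mouth.

>>> arm_command --series '[[[10, 0, 0.5, 0], [8, 0, 0, 0], [5, 0, 0, 0], [3, 0, 0, 0], [2, 0, 0, 0], [0, 0, 0, 0], [0, 0, 0, 0]]]'

```text
t: 21.75
tcp_pos: [0.505, -0.2712, 0.211]
tool_rot: [0.478, 0.521, -0.478, 0.522]
force: [1.1, 0.7, -0.0]
finger_gap: 0.257
```

>>> arm_command --series '[[[0.5, -3.1, 0, 0], [0.5, -3.1, 0, 0], [0.6, -3, 0, 0], [0.6, -3, 0, 0], [0.9, -3, 0, 0], [0, 0, 0, 0], [0, 0, 0, 0]]]'

```text
t: 22.45
tcp_pos: [0.4906, -0.2728, 0.2092]
tool_rot: [0.478, 0.52, -0.477, 0.523]
force: [2.2, 1.7, 5.1]
finger_gap: 0.259
```

>>> arm_command --series '[[[1, -3, 0, 0], [1.3, -2.9, 0, 0], [1.4, -2.9, 0, 0], [1.6, -2.7, 0, 0], [1.7, -2.7, 0, 0], [0, 0, 0, 0], [0, 0, 0, 0]]]'

```text
t: 23.15
tcp_pos: [0.4759, -0.274, 0.2014]
tool_rot: [0.478, 0.521, -0.478, 0.522]
force: [2.2, 1.3, 4.3]
finger_gap: 0.257
```

```bash
python3 -c "
from h import *
import math
to([.505,-.2705,.2104],math.pi/2+.09)
a=snapshot('scene');b=snapshot('top');cv2.imwrite('pics/e2.png',np.hstack([crop(a,230,160,80,80,5),crop(b,250,170,80,80,5)]))"
```

```text
t 23.15 tcp [ 0.4759 -0.274   0.2014] F [2.2 1.3 4.3] gap 0.257 q6 0.757
turn -0.002
axes x,y,z in world (cols)
 [[ 0.001  0.996  0.09 ]
 [-0.001  0.09  -0.996]
 [-1.     0.001  0.001]]
shift [-8.9 29.3 -0.8]
```

View pics/e2.png

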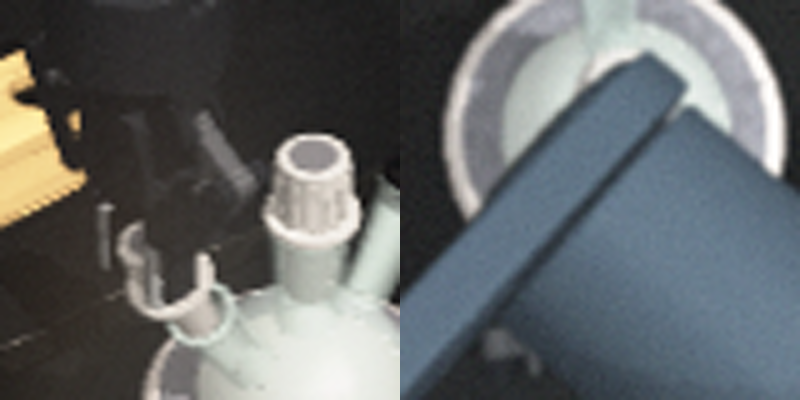

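The slim stopper has pivoted to about the neck's lean, its cone in the side bore at (205,305). Now sliding it in along the neck axis.

>>> arm_command --series '[[[3.5, 2, 0, 0], [3.5, 2, 0, 0], [3.5, 2, 0, 0], [3.5, 2, 0, 0], [0, 0, 0, 0], [0, 0, 0, 0]]]'

```text
t: 23.85
tcp_pos: [0.4838, -0.2728, 0.1863]
tool_rot: [0.478, 0.521, -0.477, 0.521]
force: [2.9, 0.6, -1.0]
finger_gap: 0.258
```

>>> arm_command --series '[[[2.6, 1.5, 0, 0], [2.6, 1.5, 0, 0], [2.6, 1.5, 0, 0], [0, 0, 0, 0], [0, 0, 0, 0]]]'

```text
t: 24.35
tcp_pos: [0.4879, -0.2723, 0.1787]
tool_rot: [0.478, 0.522, -0.477, 0.521]
force: [3.5, 1.3, 1.1]
finger_gap: 0.257
```

>>> arm_command --series '[[[1.7, 1, 0, 0], [1.7, 1, 0, 0], [1.3, 0.7, 0, 0], [0, 0, 0, 0], [0, 0, 0, 0]]]'

```text
t: 24.85
tcp_pos: [0.4905, -0.272, 0.1742]
tool_rot: [0.478, 0.522, -0.478, 0.521]
force: [1.9, 2.7, 3.9]
finger_gap: 0.259
```

>>> arm_command --series '[[[0.9, 0.5, 0, 0], [0.9, 0.5, 0, 0], [0.9, 0.5, 0, 0], [0, 0, 0, 0], [0, 0, 0, 0]]]'

```text
t: 25.35
tcp_pos: [0.4909, -0.2721, 0.1722]
tool_rot: [0.477, 0.522, -0.478, 0.521]
force: [-2.3, 2.3, 9.3]
finger_gap: 0.256
```

>>> arm_command --series '[[[0.9, 0.5, 0, 0], [0.9, 0.5, 0, 0], [0, 0, 0, 0], [0, 0, 0, 0]]]'

```text
t: 25.75
tcp_pos: [0.4906, -0.2721, 0.1716]
tool_rot: [0.476, 0.523, -0.479, 0.52]
force: [-6.6, 2.5, 18.0]
finger_gap: 0.256
```

```bash
python3 -c "
from h import *
to([.505,-.2705,.2104])
s=snapshot('scene');np.save('pics/e3.npy',s)
# collar underside visible? sample rim/collar columns near the neck
print(proj('scene',[.505,-.2705,.164]),proj('scene',[.505-.0025,-.2705,.164+.00433]))
g=cv2.cvtColor(s,cv2.COLOR_RGB2GRAY)
print(g[200:236,256:288:2])"
```

```text
t 25.75 tcp [ 0.4906 -0.2721  0.1716] F [-6.6  2.5 18. ] gap 0.256 q6 0.78
axes x,y,z in world (cols)
 [[-0.005  0.996  0.089]
 [-0.     0.089 -0.996]
 [-1.    -0.005 -0.   ]]
shift [-38.9  14.3  -0.4]
[[270.14269885 221.5189085 ]] [[269.19412116 220.54439215]]
[[ 48  50  51  51  53  61  53  52  50  48  63  77 123 121 131  64]
 [ 48  49  53  50  57  59  54  51  56  59  66  69 108 118 106  57]
 [ 48  50  53  54  55  59  52  56  69  61  68  69  86 123 120  80]
 [ 51  50  51  51  54  60  56  59  60  57  67  66  69 124 122 109]
 [ 50  48  54  54  56  63  60  58  57  52 105  67  67  98 131  98]
 [ 51  52  53  53  55  61  64  52  53  73 103  50  65  78 110  86]
 [ 52  50  51  54  55  62  60  55  52  63  58  51  62  68  98  57]
 [ 60  51  55  52  54  60  53  54  51  54  54  54  60  59  73  55]
 [123  87  53  49  55  57  54  57  50  53  53  52  53  58  63  81]
 [121  69  52  49  52  55  53  53  54  55  53  54  50  57  48 122]
 [107  55  50  50  54  50  52  57  55  56  55  51  52  56  53 146]
 [109  49  50  69  88  55  57  55  56  55  55  54  55  49  72 147]
 [ 91  50  68 168  78  53  55  57 
[... 874 characters left out ...]
 190 202 196 210 218 224 205]
 [ 52  52  54 118 124 146  53  59 166 215 183 179 213 218 224 212]
 [ 50  49  53  73 152 147  82 162 212 203 179 180 199 216 224 227]
 [ 48  50  51  67 178 162 197 213 207 178 175 179 188 216 225 231]
 [ 49  51  52 126 169 162 195 183 158 163 174 179 188 215 224 230]
 [ 51  52  53 172 113 113 114 135 155 157 169 176 209 222 225 230]
 [ 52  51  77 164 116 110 111 133 160 151 166 175 213 224 222 230]
 [ 53  53 104 158 115 107 109 146 157 175 158 179 215 226 227 230]
 [ 53  53 124 151 110 107 107 162 169 171 186 204 217 226 227 231]
 [ 53  50 166 121 114 108 103 167 176 168 180 200 216 225 227 230]
 [ 52  56 171 120 112 107 112 164 172 183 174 194 210 223 227 231]]
```

Firm stop at 18 N along the neck axis. Easing off, releasing and backing up to check from the pictures.

>>> arm_command --series '[[[-1, -0.5, 0, 0], [0, 0, 0, 0], [0, 0, 0, 0], [0, 0, 0, 0], [0, 0, 0, 0]]]' --jaw 60

```text
t: 26.3
tcp_pos: [0.4925, -0.2721, 0.1702]
tool_rot: [0.477, 0.522, -0.478, 0.521]
force: [0.4, -0.4, 0.9]
finger_gap: 0.597
```

>>> arm_command --series '[[[-10, -3, 0, 0], [-20, -5, 0, 0], [-30, 0, 0, 0], [-30, -20, 0, 0], [-20, -30, 0, 0], [0, -30, 0, 0], [0, 0, 0, 0], [0, 0, 0, 0]]]'

```text
t: 27.1
tcp_pos: [0.4048, -0.28, 0.2815]
tool_rot: [0.478, 0.521, -0.478, 0.522]
force: [1.4, 0.2, -0.6]
finger_gap: 0.599
```

```bash
cat > chk.py <<'E'
from h import *
s=snapshot('scene'); np.save('pics/f0.npy',s); cv2.imwrite('pics/f0.png',crop(s,230,160,100,90,6))
g=cv2.cvtColor(s,cv2.COLOR_RGB2GRAY).astype(float)
yaw=.09; ux=np.array([np.cos(yaw),np.sin(yaw),0]); uy=np.array([-np.sin(yaw),np.cos(yaw),0])
def mask(d,tilt,off):
    a=np.array([0,0,1])*np.cos(tilt)-ux*np.sin(tilt); b=ux*np.cos(tilt)+np.array([0,0,1])*np.sin(tilt)
    M=np.array([.5033,-.2715,.164])+off[0]*ux+off[1]*uy
    m=np.zeros(g.shape,np.uint8); t=np.linspace(0,2*np.pi,60)
    pts=[]
    for seg in([(0,.0195),(.005,.0195)],[(.005,.0115),(.037,.0115)]):
        P=np.vstack([M+a*(d+h)+r*(np.outer(np.cos(t),b)+np.outer(np.sin(t),uy)) for h,r in seg])
        hull=cv2.convexHull((proj('scene',P)*16).round().astype(np.int32)); cv2.fillConvexPoly(m,hull,255,cv2.LINE_AA,4)
    return m/255.
# white opaque plastic: compare gradient along silhouette: inside bright vs ring outside
hsv=cv2.cvtColor(s,cv2.COLOR_RGB2HSV)
res=[]
for d in np.arange(-.002,.022,.001):
  for tl in np.radians([24,27,30,33]):
    for ox in(-.002,0,.002):
      for oy in(-.002,0,.002):
        m=mask(d,tl,(ox,oy)); o=np.clip(cv2.dilate(m,np.ones((5,5)))-m,0,1)
        sx=cv2.Sobel(m,-1,1,0);sy=cv2.Sobel(m,-1,0,1); gx=cv2.Sobel(g,-1,1,0);gy=cv2.Sobel(g,-1,0,1)
        n=np.hypot(sx,sy)+1e-6; res.append(((np.clip(sx*gx+sy*gy,0,None)/n).sum()/(n[n>.01].sum())*1,d,np.degrees(tl),ox,oy))
res.sort(reverse=True)
for r in res[:8]: print(np.round(r,4))
E
python3 chk.py; python3 -c "
from h import *
to([.505,-.2705,.25])"
```

```text
[ 9.70116e+01 -1.00000e-03  3.30000e+01  0.00000e+00  0.00000e+00]
[ 9.65313e+01 -2.00000e-03  3.00000e+01  0.00000e+00  0.00000e+00]
[ 9.58083e+01  1.00000e-03  3.00000e+01  0.00000e+00 -2.00000e-03]
[ 9.56046e+01  0.00000e+00  2.70000e+01 -2.00000e-03  0.00000e+00]
[ 9.5264e+01  0.0000e+00  3.0000e+01  0.0000e+00 -2.0000e-03]
[ 9.52446e+01 -1.00000e-03  3.00000e+01  0.00000e+00  0.00000e+00]
[ 9.45575e+01 -2.00000e-03  3.30000e+01  0.00000e+00  0.00000e+00]
[ 9.40593e+01 -1.00000e-03  3.00000e+01  0.00000e+00 -2.00000e-03]
t 27.15 tcp [ 0.4053 -0.2801  0.2812] F [ 0.2 -1.1  0.6] gap 0.6 q6 0.651
axes x,y,z in world (cols)
 [[ 0.001  0.996  0.087]
 [-0.001  0.087 -0.996]
 [-1.     0.001  0.001]]
shift [ 31.3 100.1  -0.9]
```

The image fit puts the collar 0±1 mm off the rim at 30°, i.e. home. A light press on top with shut fingers will confirm it by contact height (expected ≈0.202 at the upper edge).

>>> arm_command --series '[[[0, 25, 0, 0], [0, 30, 0, 0], [0, 28.5, -0.9, 0], [25, 0, 0, 0], [25, 0, 0, 0], [20, 0, 0, 0], [0, 0, 0, 0], [0, 0, 0, 0], [0, 0, 0, 0]]]' --jaw 0

```text
t: 28.05
tcp_pos: [0.4892, -0.2722, 0.2117]
tool_rot: [0.478, 0.521, -0.477, 0.522]
force: [0.3, 0.2, 0.3]
finger_gap: -0.001
```

>>> arm_command --series '[[[2, 0, 0, 0], [2, 0, 0, 0], [2, 0, 0, 0], [1, 0, 0, 0], [0, 0, 0, 0], [0, 0, 0, 0]]]'

```text
t: 28.65
tcp_pos: [0.4881, -0.2717, 0.2037]
tool_rot: [0.478, 0.521, -0.478, 0.521]
force: [-0.5, 0.2, -0.6]
finger_gap: -0.001
```

>>> arm_command --series '[[[1, 0, 0, 0], [1, 0, 0, 0], [0.5, 0.3, 0, 0], [0, 0, 0, 0], [0, 0, 0, 0]]]'

```text
t: 29.15
tcp_pos: [0.4883, -0.2716, 0.2013]
tool_rot: [0.478, 0.522, -0.478, 0.521]
force: [-1.0, -0.6, 0.4]
finger_gap: 0.002
```

>>> arm_command --series '[[[0.8, 0.4, 0, 0], [0.5, 0.3, 0, 0], [0, 0, 0, 0], [0, 0, 0, 0]]]'

```text
t: 29.55
tcp_pos: [0.4885, -0.2717, 0.2009]
tool_rot: [0.477, 0.522, -0.478, 0.521]
force: [-3.2, 0.3, 7.3]
finger_gap: -0.003
```

>>> arm_command --series '[[[0.8, 0.4, 0, 0], [0, 0, 0, 0], [0, 0, 0, 0]]]'

```text
t: 29.85
tcp_pos: [0.4886, -0.2717, 0.2008]
tool_rot: [0.477, 0.522, -0.478, 0.521]
force: [-5.1, 1.9, 11.7]
finger_gap: -0.001
```

>>> arm_command --series '[[[-10, -3, 0, 0], [-30, 0, 0, 0], [-30, -30, 0, 0], [-30, -30, 0, 0], [0, -30, 0, 0], [0, 0, 0, 0], [0, 0, 0, 0], [0, 0, 0, 0]]]'

```text
t: 30.65
tcp_pos: [0.3976, -0.2798, 0.2989]
tool_rot: [0.478, 0.521, -0.477, 0.522]
force: [0.7, -0.4, -0.1]
finger_gap: 0.003
```

```bash
python3 chk.py
python3 - <<'E'
from h import *
s=status.sense(); print(s["t"],s["tcp_pos"],s["force"])
a=np.load('pics/scene0.npy').astype(int); b=np.load('pics/f0.npy').astype(int)
# wash bottle, blue decoy, jar, adapter unchanged? mean abs diff
for n,(x,y,w,h) in dict(wash=(338,260,40,70),blue=(268,285,22,35),jar=(285,300,45,60),adapter=(245,152,20,22)).items():
    print(n,abs(a-b)[y:y+h,x:x+w].mean().round(1))
t=snapshot('top'); t0=np.load('pics/top0.npy').astype(int)
print('dropper',abs(t0-t)[258:282,240:262].mean().round(1),'jar',abs(t0-t)[230:270,368:412].mean().round(1))
from scipy import ndimage
E
```

```text
[ 9.55257e+01 -1.00000e-03  3.30000e+01  0.00000e+00  0.00000e+00]
[ 9.43064e+01 -2.00000e-03  3.00000e+01  0.00000e+00  0.00000e+00]
[ 9.3722e+01  1.0000e-03  3.0000e+01  0.0000e+00 -2.0000e-03]
[ 9.33504e+01  0.00000e+00  2.70000e+01 -2.00000e-03  0.00000e+00]
[ 9.31021e+01  0.00000e+00  3.00000e+01  0.00000e+00 -2.00000e-03]
[ 9.28705e+01 -2.00000e-03  3.30000e+01  0.00000e+00  0.00000e+00]
[ 9.28192e+01 -1.00000e-03  3.00000e+01  0.00000e+00  0.00000e+00]
[ 9.19407e+01 -1.00000e-03  3.00000e+01  0.00000e+00 -2.00000e-03]
30.7 [ 0.39766099 -0.27971344  0.29877711] [0.43210238 0.75559885 0.5690901 ]
wash 4.0
blue 3.8
jar 4.0
adapter 10.4
dropper 6.5 jar 3.9
```

```bash
python3 -c "
from station import ticket
print(ticket.sign_off())"
```

```text
the job is handed in; nothing more can be done
None
```

The flask is closed and the job is handed in, about 31 s on the robot clock against the 72 s limit.

**What I did, in the order asked:**
- **Funnel:** I lifted it out of the middle neck and stood it in the free rack hole. It was standing upright in the picture taken after release.
- **Big stopper:** I pressed it into the middle neck until it stopped hard at the expected seated height, at about 10 N. A picture shows its collar on the rim.
- **Slim stopper:** I set its tip in the leaning neck, pivoted it in the fingers to about 30° and slid it in along the neck until it stopped firmly at 18 N.

**Last checks:**
- **Slim stopper:** the image fit put its collar within 1–2 mm of the rim at about 30°. A light press of 12 N on top met firm contact at 0.201 m, against about 0.202 m expected, and it did not move.
- **Neighbours:** the wash bottle, jar and blue look-alike look unchanged from the start (image differences at noise level). The dropper bottle and adapter patches differed a little more. I put that down to arm shadow or the emptied rack, but could not confirm it because the picture limit was reached.

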